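# Clamp a glued phone in a screw press whose handwheel has play

## Task

The freshly glued phone in the sliding carrier must be clamped in the little screw press while it sets. Gently push the carrier along its rails until it is right home against the stop, then wind the handwheel clockwise (seen from above) by its crank handle: the wheel has play on its screw, so do not count that part, but feel where the wheel takes hold and from there give it exactly one and a half turns, no more. Then let go, leaving it clamped and the tools lying around undisturbed.

Things in the scene. Friction and masses are not known exactly. Their poses are not given: they have to be found in the camera images.
- press: Small grey C-frame screw press, fixed: base 190 x 220 x 12 mm, column at its back (+x of its frame), head 104 to 138 mm up. Origin on the desk straight under the screw; z up, yaw within 0.25 rad of the robot's. Two rails along its y guide the carrier; +y is the way in, to a steel stop bar with its face at y = 75 mm.
- wheel_axis (a point): Point fixed to the press, on the vertical axis of screw and handwheel, 178 mm above the desk: centre of the dark three-spoked wheel (rim radius 52 mm, bar 11 mm thick) as it stands at the start. Winding clockwise from above lowers screw, wheel, crank handle and pad by 5 mm a driven turn; the screw stays where it is left.
- grip_mid (a point): Middle of the upright black crank handle on the rim, 214 mm up at the start: 18 mm thick, 28 mm below this point and 24 above, 52 mm from the axis, spins freely on its pin; starts anywhere on the circle. Wheel turns idly (under 1 N at the handle) for an unknown 1.2 to 3.4 rad clockwise, then takes hold of the stiff screw, which needs about 10 N along the circle.
- carrier: Loose aluminium carrier, 78 x 150 mm plate with a black nest that holds the phone, about 0.45 kg, between the rails (1.5 mm play each side), underside 12 mm above the desk. Origin: centre of the plate's underside, axes parallel to the press's; its y in the press's frame is 0 when home, and it starts 55 to 85 mm out (negative y).
- push_tab (a point): Centre of the outer (-y) face of the carrier's upright push tab, 137 mm from the carrier's origin and 38 mm above the desk. The tab is 50 mm wide along x, 7 mm thick and stands from 12 to 48 mm above the desk; push it along +y of the press.
- phone: Dark smartphone 124 x 61 mm lying flat in the carrier's nest, its broad top 26 mm above the desk; it rides with the carrier. Origin: centre of its underside.
- press_pad: Rubber-faced pressing pad, 50 x 80 mm, on an 8 N/mm spring under the screw. Its frame is as built on the desk under the screw: z reads 0 at the start and falls as the pad comes down. Its face starts 4.5 mm above the phone's top; one and a half driven turns press the phone with about 25 N, and each tenth of a turn makes 4 N.
- blue_driver: Blue precision screwdriver, 149 mm long, lying behind the press near the back shelf; leave alone.
- cutter: Small side cutter with red grips, 119 mm long, lying near the desk's front edge on the right; leave alone.
- brush: Black anti-static brush, 106 mm long, lying to the right of the press; leave alone.
- tape: Roll of black tape, 58 mm across, 19 mm high, lying to the right behind the carrier; leave alone.
Things that resemble listed ones, but are neither listed nor needed, are in the scene too. There is more than one size of the carrier; the job needs the larger.

How it is judged:
By the outcome, as a careful person would: the job done as asked, in the order asked, and still so for the second after the job is handed in, with the robot touching nothing.
It also fails if it takes over 67 s, if anything falls off the work surface, if the arm or the gripper's body presses on something with over 40 N, if the wrist force passes 120 N, or if a joint passes its speed limit or range.

## Robot

A 6-joint arm with a two-finger parallel gripper is mounted at the origin on a cart in front of the work surface, level with it; the furniture and walls round the work are solid. World frame = base frame: x ahead of the robot, y to its left, z up, the work surface at z = 0. Lengths are in m, angles in degrees, forces in N, time in s.
With the tool pointing down it reaches from about 0.35 to 0.875 m from the base axis. Payload 4.2 kg.
Tool frame: the origin (TCP) lies between the finger pads; the fingertips stand 19 mm ahead of it and the grasp point (between the pads) is the TCP; z points along the fingers, y is the line along which they close (so a half turn about z gives the same grasp; the last joint's range is limited). The gripper opens to 87 mm and grips with 3 to 60 N. Pads are 19 mm wide; open, the fingers measure 117 mm over their backs; the gripper's body (75 mm by 190 mm) begins 51 mm behind the grasp point.
Start: joints at [-55.084, 22.042, 0.453, 0, -68.411, -14.817], TCP at [0.215, -0.587, 0.242] pointing down, gripper open.
Joint ranges: [-179.83, 179.83], [-69.29, 118.12], [-61.27, 80.66], [-181.25, 117.63], [-171.15, -9.14], [-177.46, 177.46]. Speed limits (degrees/s): [159.86, 159.86, 180, 180, 180, 180].

## Interface

Orientations are given as a 3x3 rotation matrix whose columns are the frame's x, y, z axes.
In Python, from station import r gives the robot as it stands.
- The arm moves only by the tool drive_tool, never from a script. Its argument "steps" is one flat list of numbers, 7 for each row, row after row: the turn, a rotation vector about the tool's x, y, z in rad, then the shift along the tool's x, y, z in m, then the opening, from 0 (shut) to 1 (fully open). A call has 1 to 10 rows; each row shifts and turns the commanded pose from where the row before left it, along the tool's axes as they then stand; what a row does not reach is not made up. A row lasts 1/12 s, in which the tool goes at most 41.7 mm and 7.16 degrees, less where a joint would pass 70% of its speed; a pose out of reach is approached as far as the arm can. A call is refused whole if a number of a shift passes 0.0417 or a number of a turn 0.125, either way. A call with a gripper value outside its range is refused whole. The fingers move at their own pace and stop on an object; the grip force is fixed at half the most. Time passes only in rows, so rows that do not move let the fingers close. It gives the time, the measured TCP pose, the force, the opening and the grip force at its end, in the units of the state.
- r.sense(): the state, without advancing time (a new reading comes with each control period).
- r.capture(name): name is "side" or "top" or "wrist"; returns the picture (400x640x3 uint8, blue, green, red); there is no depth.
- r.camera_params(name): a dict with "camera_matrix" (3x3 intrinsics, pixels), "k1" (the pictures are not rectified: a ray, as slopes to the right and down, at radius r is drawn at 1 + k1 r^2 times it, then the intrinsics apply), "extrinsics" (4x4, takes a point from world to camera coordinates). Camera axes: x right, y down, z forward; pixel columns grow to the right and rows downward; lengths in m; the calibration is good to about 2 mm. A picture is of the moment at which its call begins: read the wrist's pose just before it. camera_params takes no time and is no camera call; for the wrist camera it gives the pose at the moment of the call.
- r.finish_job(): hands the job in; it is judged then, once.
The state is a dict: "time_s": time; "joints": joint angles; "joint_velocities": joint speeds; "effort": joint torques, N m; "tcp_pos": TCP position; "ee_rot": TCP orientation; "wrist_force": force on the tool from outside, world axes, zero at the start; "moment": the same for the moment, N m; "gripper_width": opening from 0.0 (shut) to 1.0 (fully open); "gripper_force": force on a finger pad.
Only numpy, scipy, OpenCV 4.12 (cv2) and the standard library are available. Lean on these libraries where they do the work, as an engineer would, in place of code of your own. Each camera call takes 0.05 s, during which the arm holds its last target. There are 200 camera calls.

## Working session

There is one attempt and no reset: what is moved stays moved. The work goes in short steps, Python scripts to look and compute and a tool call to move; the robot and the scene stay as the last step left them, time stands still between calls to the robot, and variables do not carry over. Pictures are saved under pics/ and viewed, at most 10 in all, crops included, and the job is handed in when it is done.

Besides the shell and the picture viewer there is one more tool, called after "Emit:" as a command line: name --argument value ..., lists and objects as JSON in quotes. drive_tool: Moves the arm, as the interface text tells. Its arguments: {"type":"object","properties":{"steps":{"type":"array"}},"required":["steps"]}

```bash
ls; mkdir -p pics
python3 - <<'E'
from station import r
import cv2,numpy as np
for n in("top","side"):
    im=r.capture(n);cv2.imwrite(f"pics/{n}0.png",im)
    p=r.camera_params(n);print(n,np.array(p["camera_matrix"]).round(1).tolist(),p["k1"],np.array(p["extrinsics"]).round(4).tolist())
s=r.sense();print(s)
E
```

```text
pics
top [[452.6, 0.0, 320.6], [0.0, 452.6, 196.2], [0.0, 0.0, 1.0]] 0.003328220929153757 [[0.0455, -0.999, 0.0005, -0.3447], [-0.9786, -0.0447, -0.2009, 0.5306], [0.2007, 0.0086, -0.9796, 1.3544], [0.0, 0.0, 0.0, 1.0]]
side [[501.0, 0.0, 318.8], [0.0, 501.0, 193.8], [0.0, 0.0, 1.0]] -0.053423217642774634 [[-0.7629, -0.6465, 0.003, 0.1958], [-0.5141, 0.6038, -0.6092, 0.5666], [0.392, -0.4663, -0.793, 1.2767], [0.0, 0.0, 0.0, 1.0]]
{'time_s': 0.1, 'joints': array([-5.50826840e+01,  2.20859660e+01,  3.87076692e-01, -2.46716717e-02,
       -6.84104968e+01, -1.48167490e+01]), 'joint_velocities': array([-2.16624246e-02, -8.32104843e-02,  9.71569161e-02,  6.14317177e-02,
       -1.10535420e-04, -1.65873907e-01]), 'effort': array([-5.68721680e-04, -3.91688991e+01,  1.87936592e+01,  4.23182264e+00,
        1.34971726e-02, -7.53860036e-05]), 'tcp_pos': array([ 0.21463747, -0.58645488,  0.24057109]), 'ee_rot': array([[-9.39145383e-01, -3.43519090e-01, -7.64451498e-04],
       [-3.43519926e-01,  9.39143674e-01,  1.79461555e-03],
       [ 1.01445088e-04,  1.94800923e-03, -9.99998097e-01]]), 'wrist_force': array([-0.05917622,  0.64432579, -0.82709833]), 'moment': array([ 0.00382844, -0.01602477, -0.03252343]), 'gripper_force': 0.0, 'gripper_width': 0.9995737405084129}
```

View pics/top0.png

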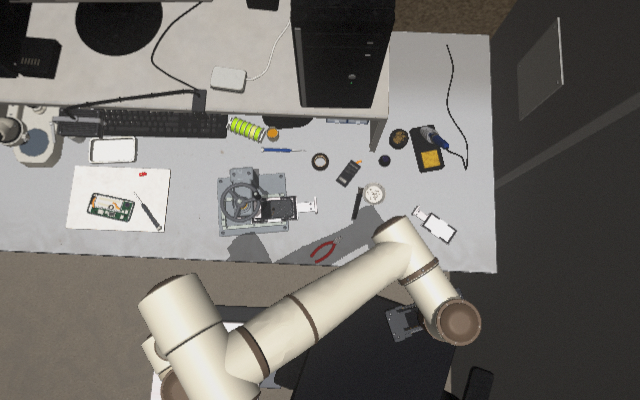

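View pics/side0.png

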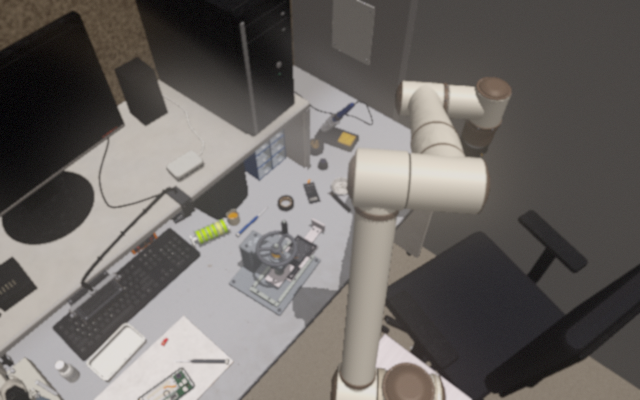

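The top view shows the press at about (240,203), with the carrier and tab to its right at about (310,205). The side view shows the wheel at about (275,250) and the crank handle at about (284,228). I'll zoom in on both.

```bash
cat > h.py <<'E'
import numpy as np,cv2
from station import r
def ray(n,uv,p=None):
    p=p or r.camera_params(n);K=np.array(p["camera_matrix"]);E=np.array(p["extrinsics"])
    d=(np.array(uv,float)-K[:2,2])/K[[0,1],[0,1]];s=d.copy()
    for _ in range(10): s=d/(1+p["k1"]*(s@s))
    R=E[:3,:3];return -R.T@E[:3,3],R.T@np.array([*s,1])
def plane(n,uv,z,p=None):
    o,d=ray(n,uv,p);return o+d*(z-o[2])/d[2]
def proj(n,X,p=None):
    p=p or r.camera_params(n);K=np.array(p["camera_matrix"]);E=np.array(p["extrinsics"])
    c=E[:3,:3]@X+E[:3,3];s=c[:2]/c[2];s=s*(1+p["k1"]*(s@s));return K[[0,1],[0,1]]*s+K[:2,2]
E
python3 - <<'E'
import cv2,numpy as np
a=cv2.imread("pics/top0.png")[155:245,205:335];b=cv2.imread("pics/side0.png")[205:315,220:340]
a=cv2.resize(a,None,fx=6,fy=6,interpolation=cv2.INTER_CUBIC);b=cv2.resize(b,None,fx=5,fy=5,interpolation=cv2.INTER_CUBIC)
cv2.imwrite("pics/a.png",a);cv2.imwrite("pics/b.png",b)
E
```

```text
(no output)
```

View pics/a.png

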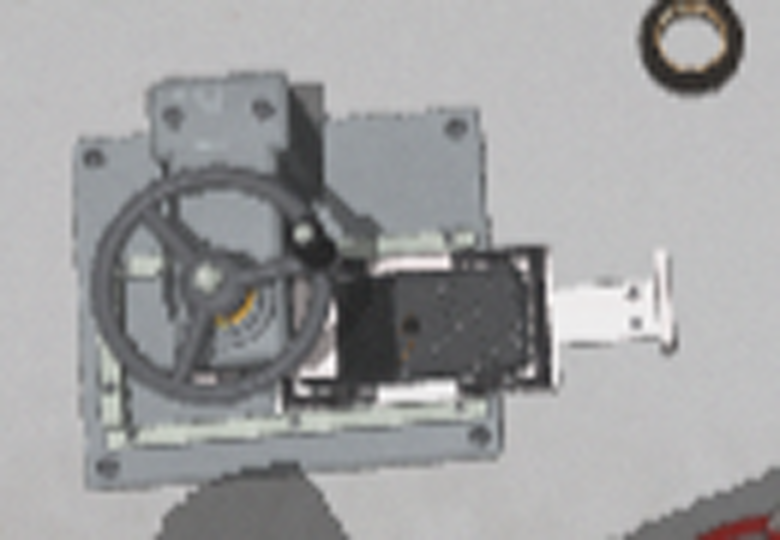

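View pics/b.png

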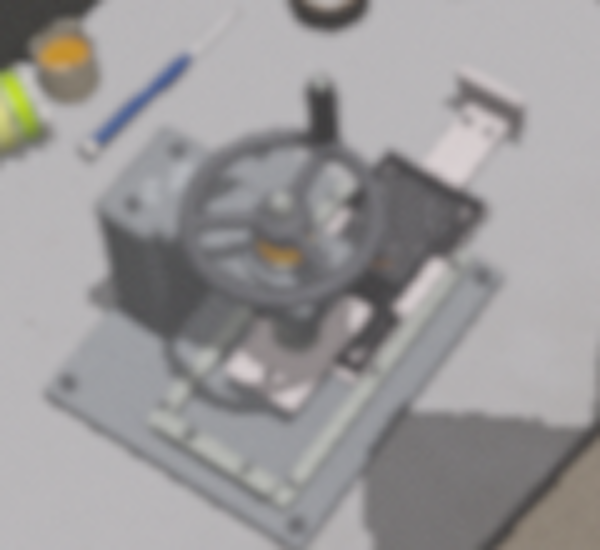

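The crops show these features:
- **Top:** wheel rim centre at about (213,284), handle top at (303,232), plate corners at (77,140), (480,107), (503,458) and (88,490), and tab top edge at x≈660–672, y 250–345.
- **Side:** handle top at (320,82), hub at (282,205), and tab top at (460–523, 70–115).

Run:
```python
from h import *
T=lambda x,y:(205+(x+.5)/6-.5,155+(y+.5)/6-.5)
S=lambda x,y:(220+(x+.5)/5-.5,205+(y+.5)/5-.5)
c=[plane("top",T(*q),.012)for q in((77,140),(480,107),(503,458),(88,490))]
c=np.array(c);print("base",c.round(4).tolist(),[np.linalg.norm(c[i]-c[i-1]).round(4) for i in range(4)],"ctr",c.mean(0).round(4))
for a,b in((1,0),(2,3)):
    d=c[b]-c[a];print("yaw",np.arctan2(-d[0],d[1]))
for a,b in((0,3),(1,2)):
    d=c[a]-c[b];print("yawx",np.arctan2(d[1],d[0]))
w=plane("top",T(213,284),.178);print("wheel",w)
print("hub",plane("top",T(208,277),.19),plane("side",S(282,200),.19))
print("wheelside",plane("side",S(282,216),.178))
g=plane("top",T(303,232),.238);print("handle",g,plane("side",S(320,80),.238),np.linalg.norm((g-w)[:2]))
for q in((660,250),(675,250),(662,340),(677,345)): print("tab",plane("top",T(*q),.048))
print(plane("side",S(523,112),.048),plane("side",S(460,72),.048))
```

```text
base [[0.5993, 0.0159, 0.012], [0.6276, -0.1998, 0.012], [0.4379, -0.2236, 0.012], [0.4112, -0.0071, 0.012]] [np.float64(0.1896), np.float64(0.2175), np.float64(0.1911), np.float64(0.2181)] ctr [ 0.519  -0.1036  0.012 ]
yaw 0.13016955207345354
yaw 0.1229784580466558
yawx 0.12172541701335923
yawx 0.12485878706611803
wheel [ 0.49347286 -0.09503386  0.178     ]
hub [ 0.49448004 -0.09470345  0.19      ] [ 0.49286844 -0.09745906  0.19      ]
wheelside [ 0.49150708 -0.09486773  0.178     ]
handle [ 0.50806932 -0.14487707  0.238     ] [ 0.50660693 -0.14663805  0.238     ] 0.05193652118187523
tab [ 0.54592004 -0.3014866   0.048     ]
tab [ 0.54627662 -0.30928979  0.048     ]
tab [ 0.49850351 -0.30481011  0.048     ]
tab [ 0.4962393  -0.31268366  0.048     ]
[ 0.4893409  -0.30067866  0.048     ] [ 0.5393295  -0.29814466  0.048     ]
```

Both views agree to about 2 mm: axis (0.493,-0.0955), yaw 0.125, handle (0.507,-0.1455) at radius 52 mm, and carrier about 79 mm out. Next I'll turn the tool to line up with the press and shut the fingers.

Emit:
drive_tool --steps '[0,0,-0.12,0,0,0,0,0,0,-0.12,0,0,0,0,0,0,-0.12,0,0,0,0,0,0,-0.12,0,0,0,0,0,0,-0.12,0,0,0,0,0,0,-0.12,0,0,0,0,0,0,-0.12,0,0,0,0,0,0,-0.12,0,0,0,0,0,0,-0.12,0,0,0,0,0,0,-0.12,0,0,0,0]'

```text
time_s: 0.93
tcp_pos: [0.2147, -0.5866, 0.2409]
ee_rot: [[-0.014, -1.0, -0.001], [-1.0, 0.014, 0.001], [-0.001, 0.001, -1.0]]
wrist_force: [0.5, -0.9, 0.4]
gripper_width: 0.327
gripper_force: 0.0
```

```bash
cat >> h.py <<'E'
AX=np.array([.493,-.0955]);YAW=.125
PR=np.array([[np.cos(YAW),-np.sin(YAW)],[np.sin(YAW),np.cos(YAW)]])
def st():
    s=r.sense();R=s["ee_rot"];p=s["tcp_pos"];q=PR.T@(p[:2]-AX)
    print("t",s["time_s"],"tcp",p.round(4),"press",q.round(4),"yaw_x-press",np.degrees(np.arctan2(R[1,0],R[0,0])-YAW).round(2),"F",s["wrist_force"].round(2),"Fp",(PR.T@s["wrist_force"][:2]).round(2),"j",s["joints"].round(1),"w",round(s["gripper_width"],3))
    return s
def go(pq,z):
    s=st();t=np.array([*(AX+PR@np.array(pq)),z]);print("shift tool",(s["ee_rot"].T@(t-s["tcp_pos"])).round(4))
E
python3 -c "
from h import *
go((0,-.26),.2)"
```

```text
t 0.9333 tcp [ 0.2147 -0.5866  0.2409] press [-0.3374 -0.4526] yaw_x-press -97.97 F [ 0.49 -0.9   0.42] Fp [ 0.37 -0.95] j [-55.1  22.1   0.4  -0.  -68.4  54.3] w 0.327
shift tool [-0.2375 -0.3074  0.041 ]
```

Emit:
drive_tool --steps '[0,0,-0.07,0,0,0,0,0,0,-0.069,0,0,0,0,0,0,0,-0.0193,-0.0337,0.004,0,0,0,0,-0.0193,-0.0337,0.004,0,0,0,0,-0.0193,-0.0337,0.004,0,0,0,0,-0.0193,-0.0337,0.004,0,0,0,0,-0.0193,-0.0337,0.004,0,0,0,0,-0.0193,-0.0337,0.004,0,0,0,0,-0.0193,-0.0337,0.004,0,0,0,0,-0.0193,-0.0337,0.004,0]'

```text
time_s: 1.77
tcp_pos: [0.4652, -0.4, 0.209]
ee_rot: [[0.119, -0.993, -0.001], [-0.993, -0.119, 0.001], [-0.001, 0.001, -1.0]]
wrist_force: [0.4, -0.6, -0.2]
gripper_width: 0.009
gripper_force: 0.0
```

Emit:
drive_tool --steps '[0,0,0,-0.0193,-0.0337,0.004,0,0,0,0,-0.0193,-0.0337,0.004,0,0,0,0,0,0,0.02,0,0,0,0,0,0,0.02,0,0,0,0,0,0,0.02,0,0,0,0,0,0,0.02,0,0,0,0,0,0,0,0]'

```text
time_s: 2.35
tcp_pos: [0.5237, -0.3535, 0.1164]
ee_rot: [[0.118, -0.993, -0.009], [-0.993, -0.118, 0.005], [-0.006, 0.008, -1.0]]
wrist_force: [-1.0, -0.1, -1.2]
gripper_width: 0.001
gripper_force: 0.0
```

```bash
python3 -c "
from h import *
go((0,-.25),.043)
im=r.capture('top');cv2.imwrite('pics/c.png',cv2.resize(im[150:270,200:360],None,fx=5,fy=5,interpolation=cv2.INTER_CUBIC))"
```

```text
t 2.35 tcp [ 0.5237 -0.3535  0.1164] press [-0.0017 -0.2599] yaw_x-press -90.39 F [-1.   -0.15 -1.19] Fp [-1.01 -0.02] j [-19.4  29.1  -7.2  -0.1 -54.2  26.3] w 0.001
shift tool [-0.0094 -0.0023  0.0734]
```

View pics/c.png

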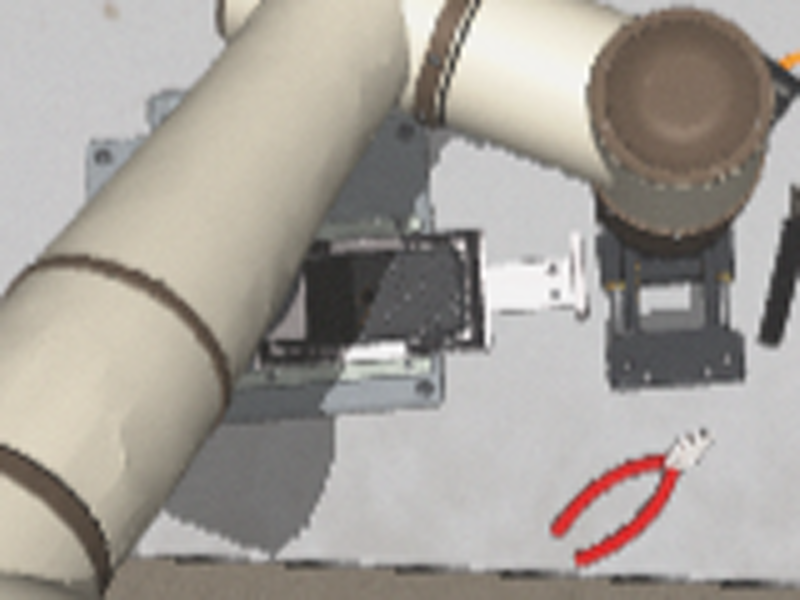

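The gripper body (610–745, 230–385) is lined up outside the tab (580,275), clear of the brush (780,280) and the cutter. I'll descend and start pushing.

Emit:
drive_tool --steps '[0,0,0,0,-0.001,0.018,0,0,0,0,0,-0.001,0.018,0,0,0,0,0,0,0.018,0,0,0,0,0,0,0.017,0,0,0,0,0,0,0,0]'

```text
time_s: 2.82
tcp_pos: [0.527, -0.3545, 0.0484]
ee_rot: [[0.118, -0.993, -0.004], [-0.993, -0.118, 0.002], [-0.003, 0.004, -1.0]]
wrist_force: [0.3, -0.1, -0.3]
gripper_width: 0.004
gripper_force: 0.0
```

Emit:
drive_tool --steps '[0,0,0,-0.004,0,0,0,0,0,0,-0.004,0,0,0,0,0,0,-0.004,0,0,0,0,0,0,-0.004,0,0,0,0,0,0,-0.004,0,0,0,0,0,0,-0.004,0,0,0,0,0,0,-0.004,0,0,0,0,0,0,-0.004,0,0,0,0,0,0,-0.004,0,0,0,0,0,0,-0.004,0,0,0]'

```text
time_s: 3.65
tcp_pos: [0.524, -0.3154, 0.0507]
ee_rot: [[0.119, -0.993, 0.001], [-0.993, -0.119, -0.001], [0.001, -0.001, -1.0]]
wrist_force: [0.6, -3.6, -1.3]
gripper_width: 0.008
gripper_force: 1.8
```

```bash
python3 -c "
from h import *
st()"
```

```text
t 3.65 tcp [ 0.524  -0.3154  0.0507] press [ 0.0034 -0.2221] yaw_x-press -90.31 F [ 0.63 -3.64 -1.34] Fp [ 0.17 -3.69] j [-15.9  31.7 -14.3   0.1 -44.   22.7] w 0.008
```

Emit:
drive_tool --steps '[0,0,0,-0.005,0,0,0,0,0,0,-0.005,0,0,0,0,0,0,-0.005,0,0,0,0,0,0,-0.005,0,0,0,0,0,0,-0.005,0,0,0,0,0,0,-0.005,0,0,0,0,0,0,-0.005,0,0,0,0,0,0,-0.005,0,0,0,0,0,0,-0.005,0,0,0,0,0,0,-0.005,0,0,0]'

```text
time_s: 4.48
tcp_pos: [0.5178, -0.2652, 0.0506]
ee_rot: [[0.119, -0.993, 0.0], [-0.993, -0.119, -0.0], [0.0, -0.0, -1.0]]
wrist_force: [1.0, -4.0, 0.1]
gripper_width: 0.004
gripper_force: 2.1
```

Emit:
drive_tool --steps '[0,0,0,-0.003,0,0,0,0,0,0,-0.003,0,0,0,0,0,0,-0.002,0,0,0,0,0,0,-0.002,0,0,0,0,0,0,-0.002,0,0,0,0,0,0,-0.001,0,0,0,0,0,0,-0.001,0,0,0]'

```text
time_s: 5.07
tcp_pos: [0.5162, -0.2518, 0.0506]
ee_rot: [[0.119, -0.993, 0.0], [-0.993, -0.119, -0.0], [0.0, -0.0, -1.0]]
wrist_force: [1.0, -4.3, -0.8]
gripper_width: 0.007
gripper_force: 2.2
```

```bash
python3 -c "
from h import *
st()"
```

```text
t 5.0667 tcp [ 0.5162 -0.2518  0.0506] press [ 0.0036 -0.1579] yaw_x-press -90.35 F [ 0.98 -4.33 -0.82] Fp [ 0.43 -4.42] j [ -9.8  28.9 -19.8   0.  -41.3  16.7] w 0.007
```

Emit:
drive_tool --steps '[0,0,0,-0.001,0,0,0,0,0,0,-0.001,0,0,0,0,0,0,-0.001,0,0,0,0,0,0,-0.001,0,0,0,0,0,0,-0.001,0,0,0,0,0,0,-0.001,0,0,0,0,0,0,-0.001,0,0,0]'

```text
time_s: 5.65
tcp_pos: [0.5153, -0.2448, 0.0506]
ee_rot: [[0.119, -0.993, 0.0], [-0.993, -0.119, -0.0], [0.0, -0.0, -1.0]]
wrist_force: [0.7, -5.0, 0.6]
gripper_width: 0.005
gripper_force: 2.3
```

Emit:
drive_tool --steps '[0,0,0,-0.001,0,0,0,0,0,0,-0.001,0,0,0,0,0,0,-0.001,0,0,0]'

```text
time_s: 5.9
tcp_pos: [0.515, -0.2418, 0.0506]
ee_rot: [[0.119, -0.993, 0.0], [-0.993, -0.119, -0.0], [0.0, -0.0, -1.0]]
wrist_force: [1.1, -4.9, 0.3]
gripper_width: 0.004
gripper_force: 2.3
```

Emit:
drive_tool --steps '[0,0,0,-0.0005,0,0,0,0,0,0,-0.0005,0,0,0]'

```text
time_s: 6.07
tcp_pos: [0.515, -0.241, 0.0506]
ee_rot: [[0.119, -0.993, 0.0], [-0.993, -0.119, -0.0], [0.001, -0.0, -1.0]]
wrist_force: [1.5, -7.5, -0.6]
gripper_width: 0.004
gripper_force: 3.7
```

Emit:
drive_tool --steps '[0,0,0,-0.0005,0,0,0,0,0,0,-0.0005,0,0,0]'

```text
time_s: 6.23
tcp_pos: [0.5154, -0.2408, 0.0507]
ee_rot: [[0.119, -0.993, 0.002], [-0.993, -0.119, -0.002], [0.002, -0.001, -1.0]]
wrist_force: [0.9, -10.4, -2.3]
gripper_width: 0.003
gripper_force: 5.5
```

Emit:
drive_tool --steps '[0,0,0,-0.0005,0,0,0,0,0,0,-0.0005,0,0,0]'

```text
time_s: 6.4
tcp_pos: [0.5155, -0.2407, 0.051]
ee_rot: [[0.12, -0.993, 0.002], [-0.993, -0.12, -0.003], [0.003, -0.002, -1.0]]
wrist_force: [0.9, -15.1, -1.7]
gripper_width: 0.007
gripper_force: 7.3
```

The force climbs with no motion at TCP press-y ≈ -0.1465, the expected home position. I'll back off, rise, and part-open the fingers.

Emit:
drive_tool --steps '[0,0,0,0.003,0,0,0,0,0,0,0.008,0,0,0,0,0,0,0.01,0,0,0,0,0,0,0,0,-0.035,0.45,0,0,0,0,0,-0.035,0.45,0,0,0,0,0,-0.035,0.45,0,0,0,0,0,-0.035,0.45,0,0,0,0,0,-0.035,0.45,0,0,0,0,0,-0.035,0.45,0,0,0,0,0,-0.035,0.45]'

```text
time_s: 7.23
tcp_pos: [0.5165, -0.2595, 0.2972]
ee_rot: [[0.119, -0.993, -0.0], [-0.993, -0.119, 0.001], [-0.001, 0.0, -1.0]]
wrist_force: [0.6, -0.5, 0.2]
gripper_width: 0.413
gripper_force: 0.0
```

```bash
python3 -c "
from h import *
q=PR.T@(np.array([.507,-.1455])-AX);print(q)
go(q,.275)
im=r.capture('top');cv2.imwrite('pics/d.png',cv2.resize(im[150:250,200:340],None,fx=5,fy=5,interpolation=cv2.INTER_CUBIC))
im=r.capture('side');cv2.imwrite('pics/d2.png',cv2.resize(im[205:315,220:340],None,fx=5,fy=5,interpolation=cv2.INTER_CUBIC))"
```

```text
[ 0.00765703 -0.05135533]
t 7.2333 tcp [ 0.5165 -0.2595  0.2972] press [ 0.0029 -0.1657] yaw_x-press -90.35 F [ 0.63 -0.52  0.25] Fp [ 0.56 -0.59] j [-10.7  15.6  -1.   -0.1 -73.5  17.5] w 0.413
shift tool [-0.1143 -0.0041  0.0223]
```

View pics/d2.png

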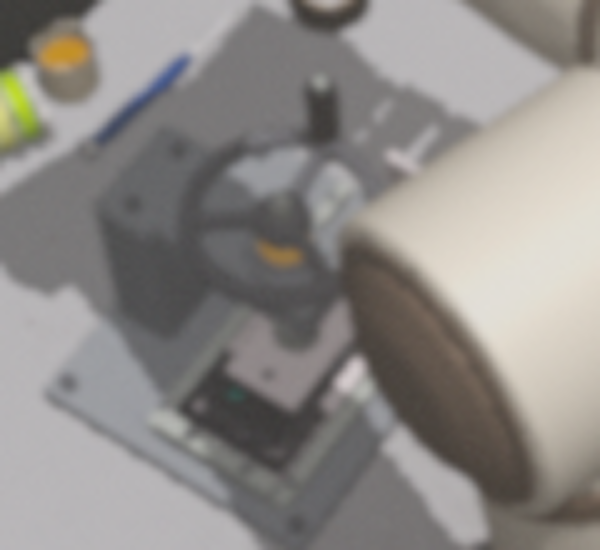

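The carrier's nest now sits against the stop bar, around (240,440), and the handle is unmoved at (320,82). I'll move over it and descend.

Emit:
drive_tool --steps '[0,0,0,-0.028,-0.001,0,0.45,0,0,0,-0.028,-0.001,0,0.45,0,0,0,-0.028,-0.001,0,0.45,0,0,0,-0.028,-0.001,0,0.45,0,0,0,-0.002,0,0.01,0.45,0,0,0,0,0,0.015,0.45,0,0,0,0,0,0,0.45]'

```text
time_s: 7.92
tcp_pos: [0.5056, -0.1452, 0.2672]
ee_rot: [[0.119, -0.993, -0.007], [-0.993, -0.119, 0.002], [-0.003, 0.006, -1.0]]
wrist_force: [0.3, -1.2, -1.4]
gripper_width: 0.444
gripper_force: 0.0
```

```bash
python3 -c "
from h import *
go((.0077,-.0514),.214)
im=r.capture('wrist');cv2.imwrite('pics/w.png',im)"
```

```text
t 7.9167 tcp [ 0.5056 -0.1452  0.2672] press [ 0.0063 -0.0509] yaw_x-press -90.33 F [ 0.33 -1.21 -1.39] Fp [ 0.18 -1.25] j [  1.6  11.5 -10.6  -0.1 -68.2   5.3] w 0.444
shift tool [ 0.0006 -0.0017  0.0531]
```

View pics/w.png

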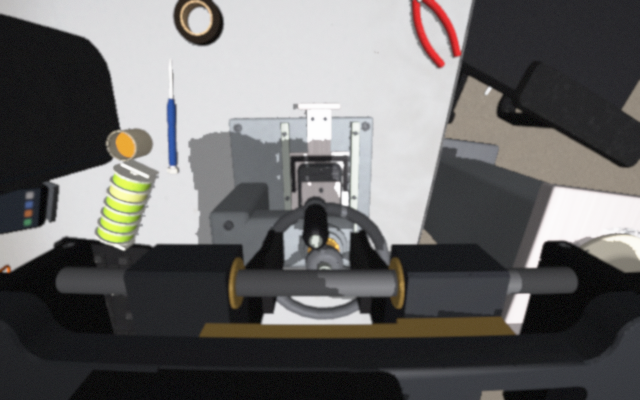

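The handle at about (316,240) is centred between the fingers. Descend and grip.

Emit:
drive_tool --steps '[0,0,0,0,0,0.018,0.45,0,0,0,0,-0.001,0.018,0.45,0,0,0,0,0,0.016,0.45,0,0,0,0,0,0,0.45,0,0,0,0,0,0,0,0,0,0,0,0,0,0,0,0,0,0,0,0,0,0,0,0,0,0,0,0,0,0,0,0,0,0,0]'

```text
time_s: 8.72
tcp_pos: [0.509, -0.1461, 0.2196]
ee_rot: [[0.119, -0.993, 0.002], [-0.993, -0.119, -0.0], [0.001, -0.002, -1.0]]
wrist_force: [0.2, 0.5, 1.6]
gripper_width: 0.199
gripper_force: 30.0
```

```bash
cat >> h.py <<'E'
def ang():
    s=st();q=s["tcp_pos"][:2]-AX;a=np.arctan2(q[1],q[0]);t=np.array([np.sin(a),-np.cos(a)])
    print("world ang",a.round(4),"rad",np.hypot(*q).round(4),"Ftan(cw)",(s["wrist_force"][:2]@t).round(2),"Frad",(s["wrist_force"][:2]@q/np.hypot(*q)).round(2));return s,a
def arc(a1,n,z=None,rad=.052):
    # rows of tool shifts clockwise along the circle to world angle a1 (less than now)
    s,a=ang();R=s["ee_rot"];z=s["tcp_pos"][2] if z is None else z;p=s["tcp_pos"];o=[]
    for k in range(1,n+1):
        b=a+(a1-a)*k/n;t=np.array([*(AX+rad*np.array([np.cos(b),np.sin(b)])),s["tcp_pos"][2]+(z-s["tcp_pos"][2])*k/n])
        o.append((R.T@(t-p)).round(4).tolist());p=t
    for x in o: print(x)
E
python3 -c "
from h import *
s,a=ang();arc(a-.3,3)"
```

```text
t 8.7167 tcp [ 0.509  -0.1461  0.2196] press [ 0.0096 -0.0522] yaw_x-press -90.34 F [0.18 0.52 1.58] Fp [0.24 0.49] j [  1.6  13.7 -14.9   0.  -61.2   5.2] w 0.199
world ang -1.2643 rad 0.053 Ftan(cw) -0.33 Frad -0.44
t 8.7167 tcp [ 0.509  -0.1461  0.2196] press [ 0.0096 -0.0522] yaw_x-press -90.34 F [0.18 0.52 1.58] Fp [0.24 0.49] j [  1.6  13.7 -14.9   0.  -61.2   5.2] w 0.199
world ang -1.2643 rad 0.053 Ftan(cw) -0.33 Frad -0.44
[-0.0003, 0.0053, -0.0]
[0.0002, 0.0052, -0.0]
[-0.0003, 0.0052, -0.0]
```

```bash
python3 -c "
from h import *
arc(-1.2643-1.0,10)"
```

```text
t 8.7167 tcp [ 0.509  -0.1461  0.2196] press [ 0.0096 -0.0522] yaw_x-press -90.34 F [0.18 0.52 1.58] Fp [0.24 0.49] j [  1.6  13.7 -14.9   0.  -61.2   5.2] w 0.199
world ang -1.2643 rad 0.053 Ftan(cw) -0.33 Frad -0.44
[-0.0003, 0.0053, -0.0]
[0.0002, 0.0052, -0.0]
[-0.0003, 0.0052, -0.0]
[-0.0008, 0.0051, -0.0]
[-0.0013, 0.005, -0.0]
[-0.0018, 0.0049, -0.0]
[-0.0023, 0.0047, -0.0]
[-0.0028, 0.0044, -0.0]
[-0.0032, 0.0041, -0.0]
[-0.0036, 0.0038, -0.0]
```

Emit:
drive_tool --steps '[0,0,0,0.0003,0.0053,0,0,0,0,0,0.0002,0.0052,0,0,0,0,0,-0.0003,0.0052,0,0,0,0,0,-0.0008,0.0051,0,0,0,0,0,-0.0013,0.005,0,0,0,0,0,-0.0018,0.0049,0,0,0,0,0,-0.0023,0.0047,0,0,0,0,0,-0.0028,0.0044,0,0,0,0,0,-0.0032,0.0041,0,0,0,0,0,-0.0036,0.0038,0,0]'

```text
time_s: 9.55
tcp_pos: [0.4587, -0.1362, 0.2195]
ee_rot: [[0.119, -0.993, 0.001], [-0.993, -0.119, -0.0], [0.001, -0.001, -1.0]]
wrist_force: [-0.5, -1.5, 6.9]
gripper_width: 0.199
gripper_force: 30.0
```

```bash
python3 -c "
from h import *
s,a=ang();arc(a-1.5,15)"
```

```text
t 9.55 tcp [ 0.4587 -0.1362  0.2195] press [-0.0391 -0.0361] yaw_x-press -90.34 F [-0.54 -1.47  6.91] Fp [-0.72 -1.39] j [  3.    8.8 -21.4   0.  -59.8   3.8] w 0.199
world ang -2.2703 rad 0.0532 Ftan(cw) -0.54 Frad 1.47
t 9.55 tcp [ 0.4587 -0.1362  0.2195] press [-0.0391 -0.0361] yaw_x-press -90.34 F [-0.54 -1.47  6.91] Fp [-0.72 -1.39] j [  3.    8.8 -21.4   0.  -59.8   3.8] w 0.199
world ang -2.2703 rad 0.0532 Ftan(cw) -0.54 Frad 1.47
[-0.0048, 0.0025, -0.0]
[-0.0043, 0.0029, -0.0]
[-0.0046, 0.0025, -0.0]
[-0.0048, 0.002, -0.0]
[-0.005, 0.0015, -0.0]
[-0.0051, 0.001, -0.0]
[-0.0052, 0.0005, -0.0]
[-0.0052, 0.0, -0.0]
[-0.0052, -0.0005, -0.0]
[-0.0051, -0.001, -0.0]
[-0.005, -0.0015, -0.0]
[-0.0048, -0.002, -0.0]
[-0.0046, -0.0025, -0.0]
[-0.0043, -0.0029, 0.0]
[-0.004, -0.0033, 0.0]
```

Emit:
drive_tool --steps '[0,0,0,-0.0044,0.003,0,0,0,0,0,-0.0043,0.0029,0,0]'

```text
time_s: 9.72
tcp_pos: [0.4514, -0.1284, 0.2195]
ee_rot: [[0.119, -0.993, -0.0], [-0.993, -0.119, -0.001], [0.001, 0.0, -1.0]]
wrist_force: [-1.4, -2.0, 7.2]
gripper_width: 0.197
gripper_force: 30.0
```

Emit:
drive_tool --steps '[0,0,0,-0.0023,0.0013,0,0,0,0,0,-0.0023,0.0012,0,0]'

```text
time_s: 9.88
tcp_pos: [0.4484, -0.1239, 0.2195]
ee_rot: [[0.119, -0.993, -0.0], [-0.993, -0.119, -0.001], [0.001, 0.0, -1.0]]
wrist_force: [-1.4, -1.8, 7.6]
gripper_width: 0.2
gripper_force: 30.0
```

Emit:
drive_tool --steps '[0,0,0,-0.0024,0.001,0,0,0,0,0,-0.0024,0.001,0,0]'

```text
time_s: 10.05
tcp_pos: [0.4467, -0.1206, 0.2196]
ee_rot: [[0.12, -0.993, 0.001], [-0.993, -0.12, -0.003], [0.003, -0.001, -1.0]]
wrist_force: [2.3, -10.2, 2.5]
gripper_width: 0.2
gripper_force: 30.0
```

Emit:
drive_tool --steps '[0,0,0,-0.0025,0.0008,0,0,0,0,0,-0.0025,0.0007,0,0]'

```text
time_s: 10.22
tcp_pos: [0.4446, -0.1163, 0.2195]
ee_rot: [[0.119, -0.993, 0.001], [-0.993, -0.119, -0.004], [0.004, -0.001, -1.0]]
wrist_force: [1.7, -10.3, 3.6]
gripper_width: 0.199
gripper_force: 30.0
```

Emit:
drive_tool --steps '[0,0,0,-0.0025,0.0005,0,0,0,0,0,-0.0026,0.0005,0,0]'

```text
time_s: 10.38
tcp_pos: [0.4428, -0.1114, 0.2194]
ee_rot: [[0.119, -0.993, 0.001], [-0.993, -0.119, -0.004], [0.004, -0.0, -1.0]]
wrist_force: [1.5, -9.6, 4.5]
gripper_width: 0.198
gripper_force: 30.0
```

Emit:
drive_tool --steps '[0,0,0,-0.0026,0.0003,0,0,0,0,0,-0.0026,0.0002,0,0]'

```text
time_s: 10.55
tcp_pos: [0.4415, -0.1063, 0.2193]
ee_rot: [[0.119, -0.993, 0.0], [-0.993, -0.119, -0.004], [0.004, 0.0, -1.0]]
wrist_force: [0.1, -9.6, 3.7]
gripper_width: 0.202
gripper_force: 30.0
```

Emit:
drive_tool --steps '[0,0,0,-0.0026,0,0,0,0,0,0,-0.0026,0,0,0]'

```text
time_s: 10.72
tcp_pos: [0.4408, -0.1011, 0.2192]
ee_rot: [[0.119, -0.993, -0.0], [-0.993, -0.119, -0.004], [0.004, 0.001, -1.0]]
wrist_force: [-0.1, -9.1, 3.2]
gripper_width: 0.197
gripper_force: 30.0
```

Emit:
drive_tool --steps '[0,0,0,-0.0026,-0.0002,0,0,0,0,0,-0.0026,-0.0003,0,0]'

```text
time_s: 10.88
tcp_pos: [0.4405, -0.0959, 0.2191]
ee_rot: [[0.119, -0.993, -0.001], [-0.993, -0.119, -0.004], [0.004, 0.001, -1.0]]
wrist_force: [-0.0, -10.1, 3.4]
gripper_width: 0.196
gripper_force: 30.0
```

Emit:
drive_tool --steps '[0,0,0,-0.0026,-0.0005,0,0,0,0,0,-0.0025,-0.0005,0,0]'

```text
time_s: 11.05
tcp_pos: [0.4408, -0.0907, 0.219]
ee_rot: [[0.119, -0.993, -0.001], [-0.993, -0.119, -0.004], [0.004, 0.002, -1.0]]
wrist_force: [1.0, -10.0, 4.5]
gripper_width: 0.196
gripper_force: 30.0
```

Emit:
drive_tool --steps '[0,0,0,-0.0025,-0.0007,0,0,0,0,0,-0.0025,-0.0008,0,0]'

```text
time_s: 11.22
tcp_pos: [0.4415, -0.0857, 0.219]
ee_rot: [[0.119, -0.993, -0.002], [-0.993, -0.119, -0.004], [0.004, 0.002, -1.0]]
wrist_force: [0.2, -10.0, 2.7]
gripper_width: 0.196
gripper_force: 30.0
```

```bash
python3 -c "
from h import *
s,a=ang();arc(a-1.0,10)"
```

```text
t 11.2167 tcp [ 0.4415 -0.0857  0.219 ] press [-0.0499  0.0162] yaw_x-press -90.33 F [  0.23 -10.03   2.67] Fp [-1.02 -9.98] j [ 10.    5.9 -25.    0.2 -59.2  -3.3] w 0.196
world ang 2.953 rad 0.0524 Ftan(cw) -9.81 Frad -2.11
t 11.2167 tcp [ 0.4415 -0.0857  0.219 ] press [-0.0499  0.0162] yaw_x-press -90.33 F [  0.23 -10.03   2.67] Fp [-1.02 -9.98] j [ 10.    5.9 -25.    0.2 -59.2  -3.3] w 0.196
world ang 2.953 rad 0.0524 Ftan(cw) -9.81 Frad -2.11
[-0.0047, -0.0022, -0.0]
[-0.0047, -0.0023, -0.0]
[-0.0044, -0.0028, -0.0]
[-0.0041, -0.0032, -0.0]
[-0.0038, -0.0036, -0.0]
[-0.0034, -0.0039, -0.0]
[-0.003, -0.0043, -0.0]
[-0.0026, -0.0045, -0.0]
[-0.0021, -0.0048, -0.0]
[-0.0016, -0.0049, -0.0]
```

The wheel takes hold at world angle ≈ -2.635 rad: the force jumps from about 1 N to 10 N there and stays steady. The final target is therefore -2.635-9.425, or +0.507 mod 2π, leaving 8.73 rad to go.

```bash
python3 -c "
from h import *
s,a=ang();arc(a-1.5,10,.2178)"|tail -10
```

```text
[-0.0071, -0.0033, 0.0001]
[-0.0067, -0.004, 0.0001]
[-0.006, -0.0049, 0.0001]
[-0.0052, -0.0058, 0.0001]
[-0.0043, -0.0065, 0.0001]
[-0.0033, -0.0071, 0.0001]
[-0.0022, -0.0075, 0.0001]
[-0.0011, -0.0077, 0.0001]
[0.0001, -0.0078, 0.0001]
[0.0013, -0.0077, 0.0001]
```

Emit:
drive_tool --steps '[0,0,0,-0.0071,-0.0033,0.0001,0,0,0,0,-0.0067,-0.004,0.0001,0,0,0,0,-0.006,-0.0049,0.0001,0,0,0,0,-0.0052,-0.0058,0.0001,0,0,0,0,-0.0043,-0.0065,0.0001,0,0,0,0,-0.0033,-0.0071,0.0001,0,0,0,0,-0.0022,-0.0075,0.0001,0,0,0,0,-0.0011,-0.0077,0.0001,0,0,0,0,0.0001,-0.0078,0.0001,0,0,0,0,0.0013,-0.0077,0.0001,0]'

```text
time_s: 12.05
tcp_pos: [0.4956, -0.0441, 0.2176]
ee_rot: [[0.118, -0.993, -0.011], [-0.993, -0.118, -0.004], [0.002, 0.012, -1.0]]
wrist_force: [-10.4, -3.7, 11.9]
gripper_width: 0.195
gripper_force: 30.0
```

```bash
python3 -c "
from h import *
s,a=ang();arc(a-1.5,10,s['tcp_pos'][2]-.0012)"|tail -12
```

```text
t 12.05 tcp [ 0.4956 -0.0441  0.2176] press [0.009  0.0506] yaw_x-press -90.37 F [-10.44  -3.72  11.95] Fp [-10.82  -2.39] j [ 13.7  11.1 -18.8   0.1 -60.8  -6.9] w 0.195
world ang 1.5198 rad 0.0514 Ftan(cw) -10.23 Frad -4.25
[0.0013, -0.0077, 0.0]
[0.003, -0.0072, 0.0]
[0.004, -0.0067, 0.0001]
[0.005, -0.006, 0.0001]
[0.0058, -0.0052, 0.0001]
[0.0065, -0.0042, 0.0001]
[0.0071, -0.0032, 0.0001]
[0.0075, -0.0021, 0.0001]
[0.0077, -0.001, 0.0001]
[0.0078, 0.0002, 0.0001]
```

Emit:
drive_tool --steps '[0,0,0,0.0015,-0.0077,0,0,0,0,0,0.003,-0.0072,0,0,0,0,0,0.004,-0.0067,0,0,0,0,0,0.005,-0.006,0,0,0,0,0,0.0058,-0.0052,0,0,0,0,0,0.0065,-0.0042,0.0001,0,0,0,0,0.0071,-0.0032,0.0001,0,0,0,0,0.0075,-0.0021,0.0001,0,0,0,0,0.0077,-0.001,0.0001,0,0,0,0,0.0078,0.0002,0.0001,0]'

```text
time_s: 12.88
tcp_pos: [0.5452, -0.091, 0.2165]
ee_rot: [[0.118, -0.993, -0.01], [-0.993, -0.118, 0.004], [-0.005, 0.009, -1.0]]
wrist_force: [-8.8, 9.2, 9.0]
gripper_width: 0.202
gripper_force: 30.0
```

```bash
python3 -c "
from h import *
s,a=ang();arc(a-1.5,10,s['tcp_pos'][2]-.0012)"|tail -12
```

```text
t 12.8833 tcp [ 0.5452 -0.091   0.2165] press [ 0.0524 -0.002 ] yaw_x-press -90.37 F [-8.83  9.17  8.95] Fp [-7.62 10.2 ] j [  7.2  16.5 -11.5  -0.3 -62.6  -0.2] w 0.202
world ang 0.086 rad 0.0524 Ftan(cw) -9.9 Frad -8.01
[0.0077, 0.0013, 0.0001]
[0.0075, 0.002, 0.0001]
[0.0072, 0.0031, 0.0001]
[0.0066, 0.0041, 0.0001]
[0.0059, 0.0051, 0.0001]
[0.0051, 0.0059, 0.0001]
[0.0042, 0.0066, 0.0002]
[0.0031, 0.0071, 0.0002]
[0.002, 0.0075, 0.0002]
[0.0009, 0.0077, 0.0002]
```

```bash
cat >> h.py <<'E'
def arc2(a1,n,dz,K=5500,lag=.0018,rad=.0522):
    s,a=ang();R=s["ee_rot"];p=s["tcp_pos"];F=s["wrist_force"];c=p-F/K;o=[];z0=c[2]
    for k in range(1,n+1):
        b=a+(a1-a)*k/n;t=np.array([*(AX+rad*np.array([np.cos(b),np.sin(b)])+lag*np.array([np.sin(b),-np.cos(b)])),z0+dz*k/n])
        o.append((R.T@(t-c)).round(4).tolist());c=t
    print("\n".join(", ".join(str(v) for v in x) for x in o))
E
python3 -c "
from h import *
arc2(.086-1.5,10,-.0008)"|tail -11
```

```text
world ang 0.086 rad 0.0524 Ftan(cw) -9.9 Frad -8.01
0.0077, 0.0028, 0.0001
0.0075, 0.0023, 0.0001
0.0071, 0.0033, 0.0001
0.0065, 0.0044, 0.0001
0.0058, 0.0053, 0.0001
0.0049, 0.0061, 0.0001
0.0039, 0.0068, 0.0001
0.0029, 0.0073, 0.0001
0.0018, 0.0076, 0.0001
0.0006, 0.0078, 0.0001
```

Emit:
drive_tool --steps '[0,0,0,0.0077,0.0028,0.0001,0,0,0,0,0.0075,0.0023,0.0001,0,0,0,0,0.0071,0.0033,0,0,0,0,0,0.0065,0.0044,0,0,0,0,0,0.0058,0.0053,0,0,0,0,0,0.0049,0.0061,0.0001,0,0,0,0,0.0039,0.0068,0.0001,0,0,0,0,0.0029,0.0073,0.0001,0,0,0,0,0.0018,0.0076,0.0001,0,0,0,0,0.0006,0.0078,0.0001,0]'

```text
time_s: 13.72
tcp_pos: [0.506, -0.1463, 0.216]
ee_rot: [[0.119, -0.993, 0.011], [-0.993, -0.119, 0.001], [-0.0, -0.011, -1.0]]
wrist_force: [12.2, -2.4, -7.1]
gripper_width: 0.197
gripper_force: 30.0
```

```bash
python3 -c "
from h import *
arc2(-1.414-1.5,10,-.0012)"|tail -12
```

```text
t 13.7167 tcp [ 0.506  -0.1463  0.216 ] press [ 0.0066 -0.052 ] yaw_x-press -90.31 F [12.15 -2.36 -7.06] Fp [11.76 -3.86] j [  1.5  13.4 -15.9  -0.1 -60.1   5.4] w 0.197
world ang -1.3202 rad 0.0524 Ftan(cw) -11.18 Frad 5.3
0.0008, 0.008, 0.0
-0.0012, 0.0082, 0.0
-0.0025, 0.0079, 0.0
-0.0037, 0.0074, 0.0
-0.0048, 0.0068, 0.0
-0.0058, 0.0059, 0.0001
-0.0067, 0.0049, 0.0001
-0.0074, 0.0038, 0.0001
-0.0079, 0.0026, 0.0001
-0.0082, 0.0013, 0.0001
```

Emit:
drive_tool --steps '[0,0,0,0.0008,0.008,0,0,0,0,0,-0.0012,0.0082,0,0,0,0,0,-0.0025,0.0079,0,0,0,0,0,-0.0037,0.0074,0,0,0,0,0,-0.0048,0.0068,0,0,0,0,0,-0.0058,0.0059,0.0001,0,0,0,0,-0.0067,0.0049,0.0001,0,0,0,0,-0.0074,0.0038,0.0001,0,0,0,0,-0.0079,0.0026,0.0001,0,0,0,0,-0.0082,0.0013,0.0001,0]'

```text
time_s: 14.55
tcp_pos: [0.4411, -0.1073, 0.2146]
ee_rot: [[0.118, -0.993, 0.004], [-0.993, -0.118, -0.001], [0.001, -0.003, -1.0]]
wrist_force: [9.0, -8.1, -10.2]
gripper_width: 0.198
gripper_force: 30.0
```

```bash
python3 -c "
from h import *
s,a=ang();arc2(a-1.5,10,-.0012)"|tail -12
```

```text
t 14.55 tcp [ 0.4411 -0.1073  0.2146] press [-0.0529 -0.0052] yaw_x-press -90.37 F [  9.02  -8.08 -10.24] Fp [ 7.94 -9.14] j [  7.    6.5 -25.    0.1 -58.4  -0.2] w 0.198
world ang -2.9177 rad 0.0532 Ftan(cw) -9.88 Frad -7.0
-0.0081, -0.0023, 0.0001
-0.0077, -0.0012, 0.0001
-0.0075, -0.0023, 0.0001
-0.007, -0.0034, 0.0001
-0.0064, -0.0044, 0.0001
-0.0057, -0.0054, 0.0001
-0.0048, -0.0062, 0.0001
-0.0039, -0.0068, 0.0001
-0.0028, -0.0073, 0.0001
-0.0017, -0.0076, 0.0001
```

Emit:
drive_tool --steps '[0,0,0,-0.0081,-0.0023,0.0002,0,0,0,0,-0.0077,-0.0012,0.0002,0,0,0,0,-0.0075,-0.0023,0.0002,0,0,0,0,-0.007,-0.0034,0.0002,0,0,0,0,-0.0064,-0.0044,0.0002,0,0,0,0,-0.0057,-0.0054,0.0002,0,0,0,0,-0.0048,-0.0062,0.0001,0,0,0,0,-0.0039,-0.0068,0.0001,0,0,0,0,-0.0028,-0.0073,0.0001,0,0,0,0,-0.0017,-0.0076,0.0001,0]'

```text
time_s: 15.38
tcp_pos: [0.4747, -0.0478, 0.2131]
ee_rot: [[0.118, -0.993, -0.013], [-0.993, -0.118, -0.003], [0.001, 0.013, -1.0]]
wrist_force: [-9.7, -3.6, 9.1]
gripper_width: 0.198
gripper_force: 30.0
```

```bash
python3 -c "
from h import *
s,a=ang();arc2(.507+.15,8,-.0008)"|tail -12
```

```text
t 15.3833 tcp [ 0.4747 -0.0478  0.2131] press [-0.0122  0.0496] yaw_x-press -90.4 F [-9.67 -3.63  9.12] Fp [-10.04  -2.4 ] j [ 13.8   9.4 -21.7  -0.  -59.7  -7. ] w 0.198
world ang 1.9368 rad 0.0511 Ftan(cw) -10.33 Frad 0.07
t 15.3833 tcp [ 0.4747 -0.0478  0.2131] press [-0.0122  0.0496] yaw_x-press -90.4 F [-9.67 -3.63  9.12] Fp [-10.04  -2.4 ] j [ 13.8   9.4 -21.7  -0.  -59.7  -7. ] w 0.198
world ang 1.9368 rad 0.0511 Ftan(cw) -10.33 Frad 0.07
-0.0022, -0.0079, -0.0
0.0002, -0.0083, -0.0
0.0015, -0.0082, -0.0
0.0028, -0.0079, -0.0
0.004, -0.0073, 0.0
0.0052, -0.0066, 0.0
0.0061, -0.0057, 0.0
0.007, -0.0046, 0.0
```

Emit:
drive_tool --steps '[0,0,0,-0.0022,-0.0079,0,0,0,0,0,0.0002,-0.0083,0,0,0,0,0,0.0015,-0.0082,0,0,0,0,0,0.0028,-0.0079,0,0,0,0,0,0.004,-0.0073,0,0,0,0,0,0.0052,-0.0066,0,0,0,0,0,0.0061,-0.0057,0,0,0,0,0,0.007,-0.0046,0,0]'

```text
time_s: 16.05
tcp_pos: [0.5333, -0.0634, 0.2121]
ee_rot: [[0.117, -0.993, -0.014], [-0.993, -0.118, 0.002], [-0.004, 0.014, -1.0]]
wrist_force: [-9.8, 5.1, 5.4]
gripper_width: 0.198
gripper_force: 30.0
```

Run:
```python
from h import *
s,a=ang();arc2(.507,2,-.0001)
P=np.array([[.509,-.1461],[.4587,-.1362],[.4514,-.1284],[.4484,-.1239],[.4467,-.1206],[.4446,-.1163],[.4428,-.1114],[.4415,-.1063],[.4405,-.0959],[.4415,-.0857],[.4956,-.0441],[.5452,-.091],[.506,-.1463],[.4411,-.1073],[.4747,-.0478],list(s["tcp_pos"][:2])])
x=np.linalg.lstsq(np.c_[2*P,np.ones(len(P))],(P**2).sum(1),rcond=None)[0];print("fit",x[:2],np.sqrt(x[2]+x[:2]@x[:2]))
for q in(P[3],P[4],P[5],P[-1]): print(np.arctan2(*(q-x[:2])[::-1]))
```

```text
t 16.05 tcp [ 0.5333 -0.0634  0.2121] press [0.044  0.0268] yaw_x-press -90.42 F [-9.78  5.07  5.44] Fp [-9.07  6.25] j [ 10.4  15.3 -13.8  -0.3 -61.7  -3.5] w 0.198
world ang 0.673 rad 0.0515 Ftan(cw) -10.06 Frad -4.49
t 16.05 tcp [ 0.5333 -0.0634  0.2121] press [0.044  0.0268] yaw_x-press -90.42 F [-9.78  5.07  5.44] Fp [-9.07  6.25] j [ 10.4  15.3 -13.8  -0.3 -61.7  -3.5] w 0.198
world ang 0.673 rad 0.0515 Ftan(cw) -10.06 Frad -4.49
0.0039, -0.0019, 0.0
0.004, -0.0017, 0.0
fit [ 0.4927741  -0.09633523] 0.052263635379319835
-2.585737385974604
-2.656855620615374
-2.748709175152468
0.6827790285151171
```

Emit:
drive_tool --steps '[0,0,0,0.0026,-0.0013,0,0,0,0,0,0.0027,-0.0013,0,0,0,0,0,0.0026,-0.0011,0,0]'

```text
time_s: 16.3
tcp_pos: [0.5381, -0.0702, 0.2121]
ee_rot: [[0.117, -0.993, -0.013], [-0.993, -0.117, 0.003], [-0.005, 0.013, -1.0]]
wrist_force: [-10.2, 6.0, 5.1]
gripper_width: 0.198
gripper_force: 30.0
```

```bash
sed -i 's/^AX=.*;YAW/AX=np.array([.4928,-.0963]);YAW/' h.py
python3 - <<'E'
from h import *
ang()
E
```

```text
t 16.3 tcp [ 0.5381 -0.0702  0.2121] press [0.0482 0.0203] yaw_x-press -90.43 F [-10.19   6.02   5.07] Fp [-9.36  7.25] j [  9.5  15.8 -13.1  -0.3 -61.8  -2.6] w 0.198
world ang 0.523 rad 0.0523 Ftan(cw) -10.31 Frad -5.82
```

Emit:
drive_tool --steps '[0,0,0,0.0006,-0.0003,0,0,0,0,0,0.0006,-0.0003,0,0]'

```text
time_s: 16.47
tcp_pos: [0.5387, -0.0712, 0.212]
ee_rot: [[0.117, -0.993, -0.013], [-0.993, -0.117, 0.003], [-0.005, 0.013, -1.0]]
wrist_force: [-9.1, 6.9, 3.2]
gripper_width: 0.199
gripper_force: 30.0
```

```bash
python3 -c "
from h import *
ang()"
```

```text
t 16.4667 tcp [ 0.5387 -0.0712  0.212 ] press [0.0487 0.0192] yaw_x-press -90.43 F [-9.06  6.88  3.17] Fp [-8.13  7.96] j [  9.4  15.9 -13.   -0.3 -61.9  -2.5] w 0.199
world ang 0.5006 rad 0.0523 Ftan(cw) -10.38 Frad -4.65
```

The wheel is at 0.5006 rad against a target of 0.497, which is 1.5 driven turns. I'll unload, let go and lift.

Emit:
drive_tool --steps '[0,0,0,-0.0007,0.0008,0,0,0,0,0,-0.0006,0.0008,0,0,0,0,0,0,0,0,0,0,0,0,0,0,0,0.45,0,0,0,0,0,0,0.45,0,0,0,0,0,0,0.45,0,0,0,0,0,0,0.45,0,0,0,0,0,0,0.45,0,0,0,0,0,-0.01,0.45,0,0,0,0,0,-0.02,0.45]'

```text
time_s: 17.3
tcp_pos: [0.5416, -0.0713, 0.2428]
ee_rot: [[0.118, -0.993, -0.005], [-0.993, -0.118, -0.0], [-0.001, 0.005, -1.0]]
wrist_force: [-0.0, 0.6, -0.7]
gripper_width: 0.446
gripper_force: 0.0
```

Emit:
drive_tool --steps '[0,0,0,0,0,-0.03,0.45,0,0,0,0,0,-0.03,0.45,0,0,0,0,0,-0.03,0.45,0,0,0,0.03,0,-0.01,0.45,0,0,0,0.035,0,0,0.45,0,0,0,0.035,0,0,0.45,0,0,0,0.035,0,0,0.45,0,0,0,0.035,0,0,0.45,0,0,0,0,0,0,0.45]'

```text
time_s: 18.05
tcp_pos: [0.5632, -0.2451, 0.3442]
ee_rot: [[0.113, -0.994, -0.0], [-0.994, -0.113, -0.001], [0.001, 0.0, -1.0]]
wrist_force: [0.3, 1.0, 0.5]
gripper_width: 0.449
gripper_force: 0.0
```

```bash
python3 -c "
from h import *
st()
im=r.capture('side');cv2.imwrite('pics/e2.png',cv2.resize(im[195:325,210:350],None,fx=4,fy=4,interpolation=cv2.INTER_CUBIC))
for b in(.497,):
  print(proj('side',np.array([*(AX+.052*np.array([np.cos(b),np.sin(b)])),.238-.0075])))"
```

```text
t 18.05 tcp [ 0.5632 -0.2451  0.3442] press [ 0.0513 -0.1564] yaw_x-press -90.66 F [0.34 0.98 0.53] Fp [0.45 0.93] j [ -8.4  18.2   9.2   0.1 -81.   14.9] w 0.449
[255.9233371 233.449414 ]
```

View pics/e2.png

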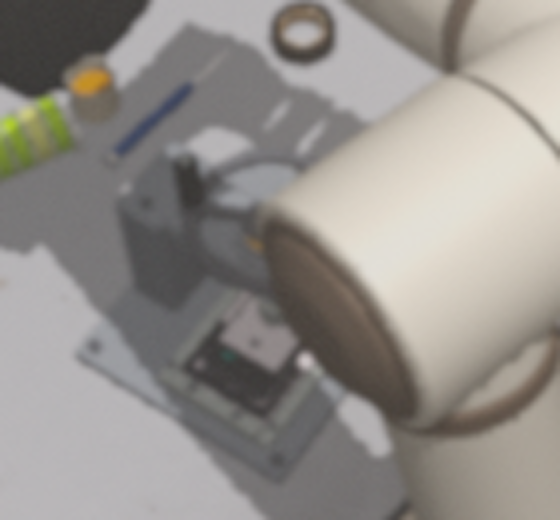

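The handle top at crop (184,154), pixel (256,233.5), matches the prediction for 1.5 turns. The carrier is home and the tools visible in this view haven't moved. Handing in.

```bash
python3 -c "
from station import r
print(r.finish_job())"
```

```text
the job is handed in; nothing more can be done
None
```

The carrier is home against the stop, the wheel was wound 1.5 turns (within about 0.01) from where it took hold, and the handle was released with the phone clamped; the job was handed in at about 18 s, and I don't have the verdict.

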